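Switch on the dark table tree with its remote button in the carton

TASK

One of the three small light trees on the table has not come on; its remote is the button in the carton that has the colour of the coaster under that tree. Swing both carton flaps open past upright and leave them standing open, then press that button fully down and let it come up again. Do not press the other two buttons, and leave everything else on the table where it stands.

Things in the scene. Friction and masses are not known exactly. Their poses are not given: they have to be found in the camera images.
- carton: brown cardboard shipping carton, open on top but for its two flaps, fixed to the table, 200 (its x) x 270 (its y) x 110 high, walls 5 thick; origin: centre of its underside on the table, z up. A dark foam insert fills it to 50 above the table; three round buttons stand on the foam in a row along its y, in any order, at y = -70, 0 and +70.
- flap_left (a joint): hinge of the flap on the carton's +y side, rad: 0 lying flat over the carton, 1.57 upright, at most 2.4 leaning outwards. It starts ajar (0.3 to 0.7), moves freely and stays where it is left.
- flap_left_hinge (a point): middle of the hinge line of the left flap, 112.5 above the table and 130 to the carton's +y; the hinge line runs along the carton's x. The flap is cardboard, 190 long (along the hinge), 100 from hinge to free edge, 5 thick; with both flaps flat the free edges are 60 apart.
- flap_right (a joint): hinge of the flap on the carton's -y side, same meaning as flap_left
- flap_right_hinge (a point): middle of the hinge line of the right flap, 130 to the carton's -y; same sizes as the left flap
- button_red_top (a point): centre of the top of the red button cap, 32 across, in a black housing 48 across; at rest 72 above the table, 38 below the carton's rim; it is pressed straight down
- button_yellow_top (a point): centre of the top of the yellow button cap, 32 across, in a black housing 48 across; at rest 72 above the table, 38 below the carton's rim; it is pressed straight down
- button_blue_top (a point): centre of the top of the blue button cap, 32 across, in a black housing 48 across; at rest 72 above the table, 38 below the carton's rim; it is pressed straight down
- button_red (a joint): travel of the red button, m: 0 up, 0.006 fully down; a spring (1.5 N, rising to 5 N when fully down) brings it back
- button_yellow (a joint): travel of the yellow button, m: 0 up, 0.006 fully down; a spring (1.5 N, rising to 5 N when fully down) brings it back
- button_blue (a joint): travel of the blue button, m: 0 up, 0.006 fully down; a spring (1.5 N, rising to 5 N when fully down) brings it back
- coaster_red: red round coaster fixed to the table, 124 across, 4 thick, beyond the carton; origin: centre of its underside. One tree stands on it.
- coaster_yellow: yellow round coaster fixed to the table, 124 across, 4 thick, beyond the carton; origin: centre of its underside. One tree stands on it.
- coaster_blue: blue round coaster fixed to the table, 124 across, 4 thick, beyond the carton; origin: centre of its underside. One tree stands on it.
- tree_dark: the tree that is off: white branches with dark grey bulbs, all else like the lit trees; white foot 70 x 70 x 22, 175 tall, 130 across the bulbs; origin: centre of the underside, standing loose on one of the coasters
- tree_lit1: a tree that is on: the same with glowing warm yellow bulbs
- tree_lit2: the other tree that is on
- plates: gold-rimmed charger with two black plates, 200 across, 39 high, loose; origin: centre of the underside
- goblet1: clear goblet, 74 across, 155 tall, loose, left side; origin: centre of its foot
- goblet2: the same, right side
- votive1: gold candle cup, 64 across, 60 tall, loose, left side; origin: centre of the underside
- votive2: the same, right side
- spoon: gold spoon lying along its x, 190 long
- server: gold cake server lying along its x, 210 long
Things that resemble listed ones, but are neither listed nor needed, are in the scene too. What is shaped like the tree_dark but purple is not meant.

How it is judged:
By the outcome, as a careful person would: the job done as asked, in the order asked, and still so for the second after the job is handed in, with the robot touching nothing.
It also fails if it takes over 51 s, if anything falls off the work surface, if the arm or the gripper's body presses on something with over 40 N, if the wrist force passes 120 N, or if a joint passes its speed limit or range.

ROBOT

A 7-joint arm with a two-finger parallel gripper is mounted at the origin on the work surface. World frame = base frame: x ahead of the robot, y to its left, z up, the work surface at z = 0. Lengths are in m, angles in rad, forces in N, time in s.
With the tool pointing down it reaches from about 0.35 to 0.9 m from the base axis. Payload 7.2 kg.
Tool frame: the origin (TCP) lies at the very end of the fingers, on their centre line; the grasp point (between the pads) lies manip.grip_point_offset behind it (manip.grip_point_offset is the distance from the TCP to the grasp point, in m); z points along the fingers, y is the line along which they close (so a half turn about z gives the same grasp; the last joint's range is limited). The gripper opens to 85 mm and grips with 20 to 120 N. Pads are 22 mm wide; open, the fingers measure 114 mm over their backs; the gripper's body (76 mm by 85 mm) begins 54 mm behind the grasp point. The pads swing forward as they close: fully open they stand 13 mm farther back than shut.
Start: joints at [-1.285, 0.411, -0.013, 1.596, 0.006, 1.134, -0.082], TCP at [0.217, 0.586, 0.209] pointing down, gripper open.
Joint ranges: [-2.95, 2.95], [-0.29, 1.99], [-1.47, 1.44], [0.14, 2.54], [-1.03, 4.17], [0.13, 1.85], [-2.86, 2.86]. Speed limits (rad/s): [2.39, 2.39, 3.01, 3.01, 3.14, 3.14, 3.14].

INTERFACE

Orientations are given as a unit quaternion [x, y, z, w].
In Python, from bench import manip, grab_frame, get_calibration, job gives the robot as it stands.
- The arm moves only by the shell command python3 -m jog 'ROWS' [FORCE]. ROWS is JSON, a list of rows, each a list of 7 numbers: the shift along the tool's x, y, z in m, then the turn, a rotation vector about the tool's x, y, z in degrees, then the opening, from 0 (shut) to 1 (fully open). In form: [[dx, dy, dz, wx, wy, wz, fingers], ...]. A call has 1 to 10 rows; each row is the pose to reach, as a shift and turn from the pose commanded when the call began, along the tool's axes at that moment; what a row does not reach only later rows make up. A row lasts 1/8 s, in which the tool goes at most 62.5 mm and 10.7 degrees, less where a joint would pass 70% of its speed; a pose out of reach is approached as far as the arm can. A call with a gripper value outside its range is refused whole. The fingers move at their own pace and stop on an object; FORCE is the grip in N (left out, the last holds). Time passes only in rows, so rows that repeat a pose let the fingers close. It gives the time, the measured TCP pose, the force, the opening and the grip force at its end, in the units of the state.
- manip.state(): the state, without advancing time (a new reading comes with each control period).
- grab_frame(name): name is "scene" or "top"; returns the picture (420x560x3 uint8, red, green, blue); there is no depth.
- get_calibration(name): a dict with "vfov" (degrees; the focal length in pixels is half the picture's height over the tangent of half this angle, whatever the lens; pixels are square), "cx", "cy" (the principal point, pixels), "D" ([k1, k2, p1, p2, k3] as OpenCV has them; the pictures are not rectified), "rvec" (rotation vector, rad) and "tvec" (3), from world to camera coordinates, as OpenCV has them. Camera axes: x right, y down, z forward; pixel columns grow to the right and rows downward; lengths in m; the calibration is good to about 2 mm. A picture is of the moment at which its call begins. get_calibration takes no time and is no camera call.
- job.job_done(): hands the job in; it is judged then, once.
The state is a dict: "t": time; "joint_pos": joint angles; "qvel": joint speeds; "joint_torque": joint torques, N m; "ee_pos": TCP position; "tcp_rot": TCP orientation; "ft_force": force on the tool from outside, world axes, zero at the start; "torque": the same for the moment, N m; "gripper_width": finger opening in m; "finger_force": force on a finger pad.
Only numpy, scipy, OpenCV 4.12 (cv2) and the standard library are available. Lean on these libraries where they do the work, as an engineer would, in place of code of your own. Each camera call takes 0.05 s, during which the arm holds its last target. There are 200 camera calls.

## Working session

There is one attempt and no reset: what is moved stays moved. The work goes in short steps, Python scripts to look and compute and a shell command to move; the robot and the scene stay as the last step left them, time stands still between calls to the robot, and variables do not carry over. Pictures are saved under pics/ and viewed, at most 10 in all, crops included, and the job is handed in when it is done.

```bash
mkdir -p pics; cat > h.py <<'E'
import numpy as np, cv2
from bench import manip, grab_frame, get_calibration, job
def cal(n):
    c=get_calibration(n); f=210/np.tan(np.radians(c['vfov'])/2)
    K=np.array([[f,0,c['cx']],[0,f,c['cy']],[0,0,1]])
    return K,np.array(c['D'],float),np.array(c['rvec'],float),np.array(c['tvec'],float)
def ray(n,uv):
    K,D,r,t=cal(n); R=cv2.Rodrigues(r)[0]
    p=cv2.undistortPoints(np.array(uv,float).reshape(-1,1,2),K,D).reshape(-1,2)
    d=np.c_[p,np.ones(len(p))]@R; return -R.T@t.ravel(),d
def onz(n,uv,z):
    o,d=ray(n,uv); return o+d*((z-o[2])/d[:,2])[:,None]
def proj(n,P):
    K,D,r,t=cal(n); return cv2.projectPoints(np.array(P,float).reshape(-1,1,3),r,t,K,D)[0].reshape(-1,2)
def save(n,f):
    im=grab_frame(n)[:,:,::-1].copy(); cv2.imwrite(f,im); return im
E
python3 - <<'E'
from h import *
for n in('scene','top'): save(n,f'pics/{n}0.png'); print(n,ray(n,[[280,210]]))
print(manip.state(),manip.grip_point_offset)
E
```

```text
scene (array([ 1.21730786, -0.71040807,  0.96404554]), array([[-0.48502983,  0.56410421, -0.66825744]]))
top (array([0.40985097, 0.02207441, 1.31279316]), array([[ 0.11973678, -0.00424055, -0.99280059]]))
{'t': 0.1, 'joint_pos': array([-1.28520067,  0.41182652, -0.01271324,  1.59695833,  0.00560435,
        1.13429616, -0.08219776]), 'qvel': array([ 1.34169105e-03, -1.97461683e-03, -4.95642766e-05, -8.11935364e-04,
        1.41531212e-03, -1.96631787e-03,  2.37976239e-03]), 'joint_torque': array([ 1.85048040e-03, -6.01831484e+01,  6.83838353e-01, -3.00092661e+01,
        1.40789797e-02,  6.42614061e-03,  2.80111601e-05]), 'ee_pos': array([0.21641109, 0.58582858, 0.20793389]), 'tcp_rot': array([ 1.75962150e-01,  9.84396665e-01, -7.22438482e-04, -7.53255561e-05]), 'ft_force': array([ 0.21523337, -0.13980259, -0.16771999]), 'torque': array([-0.01687574,  0.00073971, -0.00753762]), 'finger_force': 0.0, 'gripper_width': 0.08546789512222006} 0.0187
```

View pics/scene0.png

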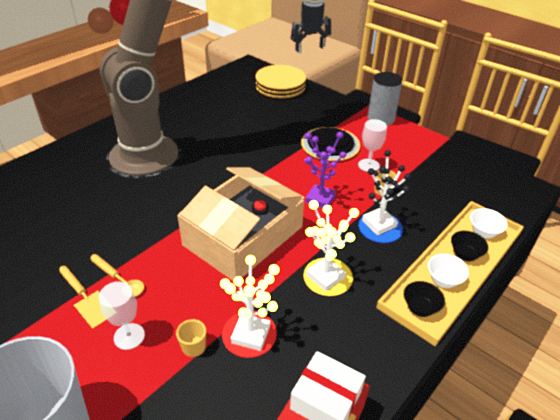

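View pics/top0.png

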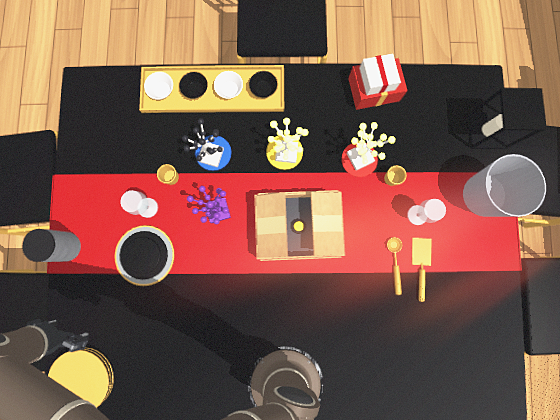

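The dark tree stands on the blue coaster (scene 380,228; top 212,152), so the target is the blue button. In the top view yellow is in the middle of the carton (298,226), and the scene view shows red at (260,207).

```bash
python3 - <<'E'
from h import *
a=cv2.imread('pics/top0.png')[170:280,230:370]; b=cv2.imread('pics/scene0.png')[155:285,165:315]
cv2.imwrite('pics/c0.png',np.vstack([cv2.resize(a,(500,393),interpolation=2)[:300],]) if 0 else np.hstack([cv2.resize(a,(400,314),interpolation=cv2.INTER_CUBIC),cv2.resize(b,(362,314),interpolation=cv2.INTER_CUBIC)]))
print('yel',onz('top',[[298,226]],.072)); print('red',onz('scene',[[260,206]],.072))
print('rimtop',onz('top',[[255,193],[343,193],[344,259],[256,260]],.11))
c=onz('scene',[[237,274],[302,234],[180,234]],0.0);print('base',c)
E
```

```text
yel [[ 0.50789175 -0.04021579  0.072     ]]
red [[0.51916941 0.01753424 0.072     ]]
rimtop [[ 0.60870295  0.09453591  0.11      ]
 [ 0.60729532 -0.18003148  0.11      ]
 [ 0.40273505 -0.17814145  0.11      ]
 [ 0.40140305  0.09118308  0.11      ]]
base [[ 6.00117845e-01 -1.53832293e-01  0.00000000e+00]
 [ 6.28591544e-01  7.07635829e-02  0.00000000e+00]
 [ 3.81753647e-01 -1.59380151e-01 -1.11022302e-16]]
```

View pics/c0.png

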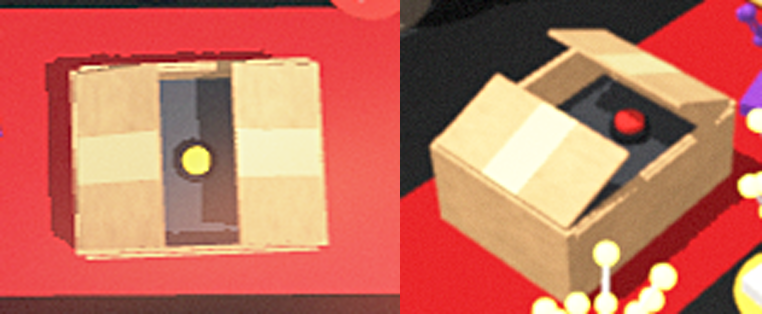

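```bash
python3 -m jog '[[0,0,-0.06,0,0,0,0],[0,0,-0.1,0,0,0,0],[-0.06,-0.06,-0.1,0,0,10,0],[-0.1,-0.1,-0.1,0,0,20,0],[-0.14,-0.14,-0.1,0,0,30,0],[-0.18,-0.18,-0.1,0,0,40,0],[-0.22,-0.22,-0.1,0,0,50,0],[-0.26,-0.26,-0.1,0,0,60,0],[-0.30,-0.30,-0.1,0,0,67,0],[-0.34,-0.34,-0.1,0,0,67,0]]'
python3 - <<'E'
from h import *
im=cv2.imread('pics/top0.png'); hsv=cv2.cvtColor(im,cv2.COLOR_BGR2HSV)
m=cv2.inRange(hsv,(22,120,120),(35,255,255)); m[:215]=0;m[240:]=0;m[:,:285]=0;m[:,312:]=0
v,u=np.nonzero(m); print('yellow',onz('top',[[u.mean(),v.mean()]],.072),len(u))
im=cv2.imread('pics/scene0.png'); hsv=cv2.cvtColor(im,cv2.COLOR_BGR2HSV)
m=cv2.inRange(hsv,(0,150,80),(8,255,255))|cv2.inRange(hsv,(172,150,80),(180,255,255)); m[:195]=0;m[218:]=0;m[:,:248]=0;m[:,272:]=0
v,u=np.nonzero(m); print('red',onz('scene',[[u.mean(),v.mean()]],.070),len(u))
# flap free edges: scene corners of right flap (crop (628,155),(500,75)); left flap (690,105),(550,32)
f=lambda x,y:[165+(x-400)*150/362,155+y*130/314]
for n,p in(('R',(628,155)),('R2',(500,75)),('L',(690,105)),('L2',(550,32))):
    o,d=ray('scene',[f(*p)])
    print(n,[np.round(o+d[0]*((z-o[2])/d[0,2]),3) for z in(.14,.16,.18)])
for x,y in((160,70),(163,247),(232,65),(238,245)): print(x,[np.round(onz('top',[[230+x*.35,170+y*.35]],z)[0],3) for z in(.14,.16,.18)])
s=manip.state();print(s['t'],s['ee_pos'],s['tcp_rot'])
E
```

```text
t: 1.35
ee_pos: [0.418, 0.1477, 0.3087]
tcp_rot: [0.691, 0.723, 0.0, -0.0]
ft_force: [-0.1, 0.9, -0.6]
gripper_width: -0.0001
finger_force: 0.0
yellow [[ 0.50898376 -0.04059185  0.072     ]] 70
red [[0.51350872 0.02185216 0.07      ]] 112
R [array([ 0.605, -0.074,  0.14 ]), array([ 0.62, -0.09,  0.16]), array([ 0.635, -0.105,  0.18 ])]
R2 [array([ 0.415, -0.077,  0.14 ]), array([ 0.434, -0.092,  0.16 ]), array([ 0.454, -0.107,  0.18 ])]
L [array([0.599, 0.027, 0.14 ]), array([0.614, 0.009, 0.16 ]), array([ 0.629, -0.009,  0.18 ])]
L2 [array([0.399, 0.014, 0.14 ]), array([ 0.419, -0.004,  0.16 ]), array([ 0.438, -0.021,  0.18 ])]
160 [array([ 0.599, -0.001,  0.14 ]), array([ 0.595, -0.001,  0.16 ]), array([ 0.592, -0.001,  0.18 ])]
163 [array([ 0.412, -0.003,  0.14 ]), array([ 0.412, -0.003,  0.16 ]), array([ 0.412, -0.002,  0.18 ])]
232 [array([ 0.604, -0.078,  0.14 ]), array([ 0.6  , -0.076,  0.16 ]), array([ 0.597, -0.075,  0.18 ])]
238 [array([ 0.413, -0.082,  0.14 ]), array([ 0.413, -0.08 ,  0.16 ]), array([ 0.413, -0.078,  0.18 ])]
1.35 [0.4180012  0.14769402 0.30865365] [ 6.90651133e-01  7.23188070e-01  1.31156466e-04 -1.04665866e-04]
```

```bash
python3 -m jog '[[-0.06,0.025,0,0,0,0,0],[-0.12,0.05,0,0,0,0,0],[-0.17,0.07,0,0,0,0,0],[-0.192,0.08,0,0,0,0,0],[-0.192,0.08,0.03,0,0,0,0],[-0.192,0.08,0.08,0,0,0,0],[-0.192,0.08,0.13,0,0,0,0],[-0.192,0.08,0.17,0,0,0,0],[-0.192,0.08,0.182,0,0,0,0],[-0.192,0.08,0.182,0,0,0,0]]'
```

```text
t: 2.6
ee_pos: [0.5067, -0.0386, 0.1268]
tcp_rot: [0.69, 0.724, -0.0, -0.0]
ft_force: [0.8, 0.9, -0.3]
gripper_width: -0.0002
finger_force: 0.0
```

```bash
python3 -m jog '[[0.02,0,-0.002,0,0,0,0],[0.04,0,-0.015,0,0,0,0],[0.06,0,-0.03,0,0,0,0],[0.08,0,-0.042,0,0,0,0],[0.1,0,-0.048,0,0,0,0],[0.12,0,-0.05,0,0,0,0],[0.135,0,-0.05,0,0,0,0],[0.148,0,-0.05,0,0,0,0],[0.155,0,-0.05,0,0,0,0],[0.155,0,-0.05,0,0,0,0]]'
python3 -c "
from h import *
save('scene','pics/s1.png')"
```

```text
t: 3.85
ee_pos: [0.4993, 0.1167, 0.1767]
tcp_rot: [0.69, 0.724, -0.0, -0.0]
ft_force: [0.4, -0.7, -0.1]
gripper_width: 0.0002
finger_force: 0.0
```

View pics/s1.png

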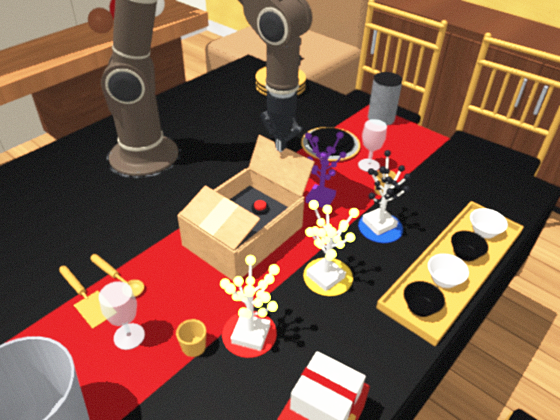

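Left flap now leans outward past upright (its top edge runs from (253,142) to (312,165)). Next I go back to the middle and sweep the right flap.

```bash
python3 -m jog '[[-0.05,0,0,0,0,0,0],[-0.1,0,0,0,0,0,0],[-0.14,0,0,0,0,0,0],[-0.155,0,0,0,0,0,0],[-0.155,0,0.025,0,0,0,0],[-0.155,0,0.05,0,0,0,0],[-0.158,0,0.052,0,0,0,0],[-0.175,0,0.05,0,0,0,0],[-0.195,0,0.037,0,0,0,0],[-0.215,0,0.022,0,0,0,0]]'; python3 -m jog '[[-0.02,0,-0.013,0,0,0,0],[-0.04,0,-0.02,0,0,0,0],[-0.06,0,-0.022,0,0,0,0],[-0.075,0,-0.022,0,0,0,0],[-0.09,0,-0.022,0,0,0,0],[-0.1,0,-0.022,0,0,0,0],[-0.102,0,-0.022,0,0,0,0],[-0.06,0,-0.03,0,0,0,0],[-0.03,0,-0.03,0,0,0,0],[-0.03,0,-0.03,0,0,0,0]]'
python3 -c "
from h import *
save('scene','pics/s2.png');save('top','pics/t2.png')"
```

```text
t: 5.15
ee_pos: [0.5101, -0.1006, 0.1566]
tcp_rot: [0.691, 0.723, 0.0, 0.001]
ft_force: [0.1, -0.3, 1.0]
gripper_width: 0.0
finger_force: 0.0
t: 6.4
ee_pos: [0.5112, -0.125, 0.1845]
tcp_rot: [0.688, 0.725, 0.0, -0.001]
ft_force: [0.3, 0.2, -0.0]
gripper_width: 0.0003
finger_force: 0.0
```

View pics/s2.png

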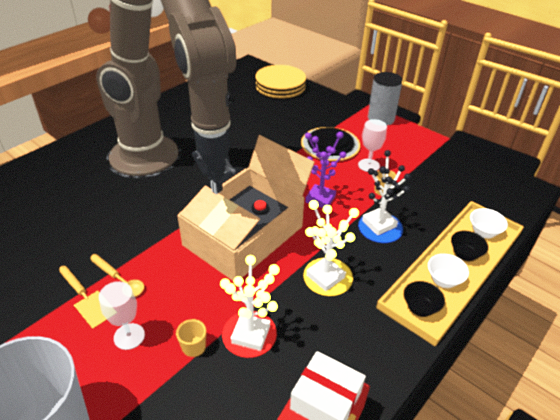

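The right flap still lies nearly flat, because I lifted too early and the finger slid over it. I'll redo the sweep starting deeper.

```bash
python3 -m jog '[[0,0,-0.02,0,0,0,0],[0.05,0,-0.02,0,0,0,0],[0.085,0,-0.02,0,0,0,0],[0.085,0,-0.02,0,0,0,0],[0.085,0,0.03,0,0,0,0],[0.085,0,0.07,0,0,0,0],[0.085,0,0.088,0,0,0,0],[0.085,0,0.088,0,0,0,0]]'; python3 -c "
from h import *
save('top','pics/t3.png')
save('scene','pics/s3.png')"
```

```text
t: 7.5
ee_pos: [0.5061, -0.0455, 0.0956]
tcp_rot: [0.691, 0.723, -0.001, -0.0]
ft_force: [0.2, 0.3, 0.1]
gripper_width: 0.0002
finger_force: 0.0
```

View pics/s3.png

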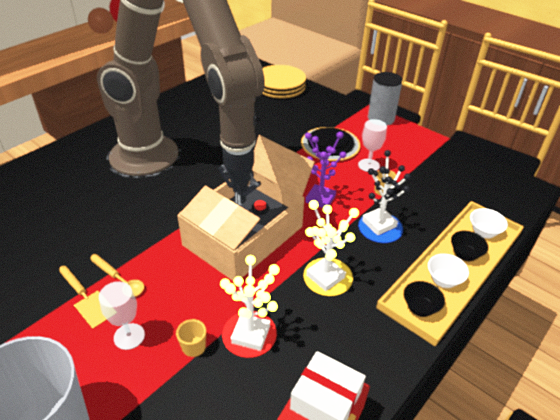

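The finger is in the gap below the edge of the right flap (tip near (243,205)). Sweep with a later rise.

```bash
python3 -m jog '[[-0.015,0,-0.002,0,0,0,0],[-0.025,0,-0.01,0,0,0,0],[-0.035,0,-0.022,0,0,0,0],[-0.045,0,-0.035,0,0,0,0],[-0.06,0,-0.05,0,0,0,0],[-0.075,0,-0.06,0,0,0,0],[-0.09,0,-0.068,0,0,0,0],[-0.105,0,-0.075,0,0,0,0],[-0.12,0,-0.078,0,0,0,0],[-0.12,0,-0.078,0,0,0,0]]'; python3 -c "
from h import *
save('scene','pics/s4.png')"
```

```text
t: 8.85
ee_pos: [0.5125, -0.1651, 0.1747]
tcp_rot: [0.691, 0.723, -0.0, 0.0]
ft_force: [-0.3, -0.3, 0.0]
gripper_width: 0.0001
finger_force: 0.0
```

View pics/s4.png

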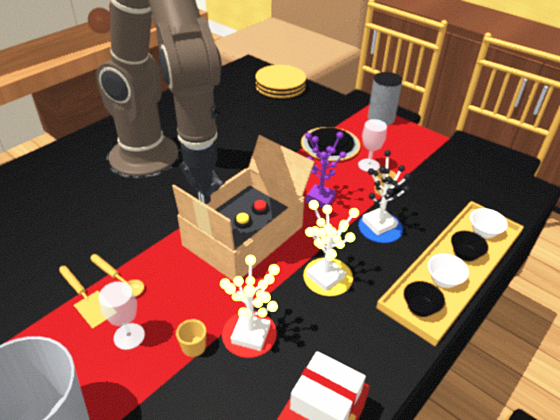

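```bash
python3 -m jog '[[-0.015,0,0,0,0,0,0],[-0.03,0,0,0,0,0,0],[-0.04,0,0,0,0,0,0],[-0.04,0,0,0,0,0,0],[0.02,0,0,0,0,0,0],[0.07,0,0,0,0,0,0],[0.12,0,-0.03,0,0,0,0],[0.17,0,-0.08,0,0,0,0],[0.22,0,-0.12,0,0,0,0],[0.22,0,-0.12,0,0,0,0]]'; python3 - <<'E'
from h import *
a=save('scene','pics/s5.png');b=save('top','pics/t5.png')
cv2.imwrite('pics/c5.png',np.hstack([cv2.resize(a[120:290,150:330],(400,378)),cv2.resize(b[150:300,220:380],(400,378))]))
E
```

```text
t: 10.15
ee_pos: [0.5031, 0.0608, 0.2971]
tcp_rot: [0.688, 0.726, 0.002, 0.0]
ft_force: [0.4, -0.6, 0.2]
gripper_width: -0.0001
finger_force: 0.0
```

View pics/c5.png

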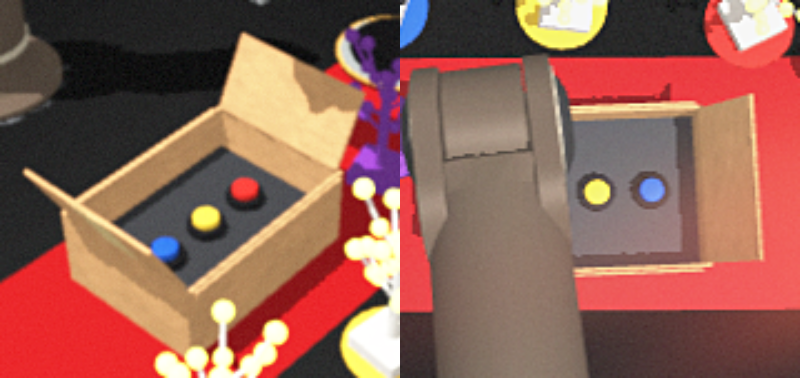

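Both flaps lean outward, and the blue button is clear at crop (652,190), roughly top (321,225).

```bash
python3 - <<'E'
from h import *
from scipy.spatial.transform import Rotation as R
im=cv2.imread('pics/t5.png'); hsv=cv2.cvtColor(im,cv2.COLOR_BGR2HSV)
m=cv2.inRange(hsv,(100,110,90),(125,255,255)); m[:210]=0;m[242:]=0;m[:,:305]=0;m[:,335:]=0
v,u=np.nonzero(m); P=onz('top',[[u.mean(),v.mean()]],.072)[0]; print(P,len(u),u.mean(),v.mean())
s=manip.state(); print(R.from_quat(s['tcp_rot']).inv().apply(P-s['ee_pos']),s['ee_pos'])
E
```

```text
[ 0.51092761 -0.11166303  0.072     ] 74 320.4054054054054 224.9189189189189
[-1.69518042e-01 -1.24550518e-04  2.22959959e-01] [0.50232839 0.05751501 0.29505239]
```

```bash
python3 -m jog '[[-0.05,0,0,0,0,0,0],[-0.1,0,0,0,0,0,0],[-0.15,0,0,0,0,0,0],[-0.17,0,0,0,0,0,0],[-0.17,0,0,0,0,0,0],[-0.17,0,0.05,0,0,0,0],[-0.17,0,0.1,0,0,0,0],[-0.17,0,0.15,0,0,0,0],[-0.17,0,0.19,0,0,0,0],[-0.17,0,0.19,0,0,0,0]]'
python3 -m jog '[[0,0,0,0,0,0,0],[0,0,0,0,0,0,0]]'
```

```text
t: 11.5
ee_pos: [0.5075, -0.1125, 0.1018]
tcp_rot: [0.69, 0.724, -0.002, -0.003]
ft_force: [-0.5, 0.5, 0.1]
gripper_width: -0.0004
finger_force: 0.0
t: 11.75
ee_pos: [0.5115, -0.1134, 0.1064]
tcp_rot: [0.69, 0.724, 0.001, 0.001]
ft_force: [0.4, -0.6, -0.1]
gripper_width: 0.0002
finger_force: 0.0
```

```bash
python3 -m jog '[[0.001,0,0.015,0,0,0,0],[0.001,0,0.028,0,0,0,0],[0.001,0,0.034,0,0,0,0],[0.001,0,0.038,0,0,0,0],[0.001,0,0.041,0,0,0,0],[0.001,0,0.041,0,0,0,0],[0.001,0,0.041,0,0,0,0]]'
```

```text
t: 12.62
ee_pos: [0.5104, -0.1124, 0.0639]
tcp_rot: [0.69, 0.724, 0.0, 0.0]
ft_force: [0.6, -0.3, -0.0]
gripper_width: 0.0
finger_force: 0.0
```

```bash
python3 -m jog '[[0,0,0.002,0,0,0,0],[0,0,0.002,0,0,0,0]]'; python3 - <<'E'
from h import *
s=manip.state();print(s['ee_pos'],s['ft_force'],s['torque'])
b=save('top','pics/t6.png');a=save('scene','pics/s6.png')
cv2.imwrite('pics/c6.png',np.hstack([cv2.resize(a[150:270,170:290],(400,400)),cv2.resize(b[165:285,250:370],(400,400))]))
E
```

```text
t: 12.88
ee_pos: [0.5102, -0.1122, 0.0616]
tcp_rot: [0.69, 0.724, 0.0, -0.0]
ft_force: [-0.1, 0.4, -0.7]
gripper_width: -0.0001
finger_force: 0.0
[ 0.5102413  -0.11223924  0.06162917] [-0.12087906  0.44406927 -0.65131396] [-0.00684866 -0.04145223  0.02671183]
```

View pics/c6.png

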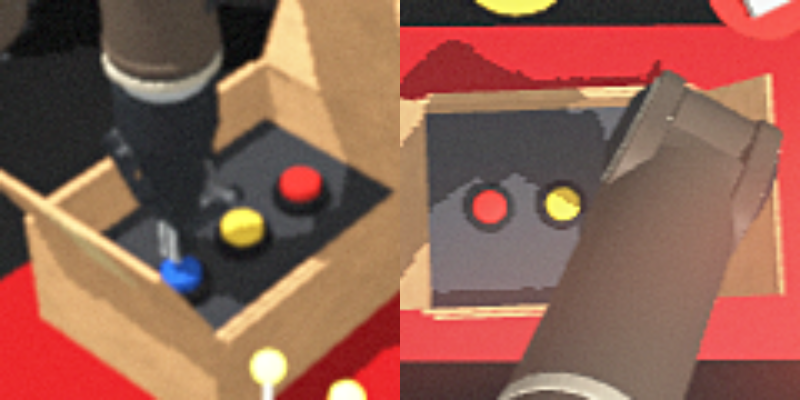

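```bash
python3 - <<'E'
from h import *
print(proj('scene',[[.511,-.1117,.072],[.511,-.1117,.066],[.5102,-.1122,.0616],[.509,-.0406,.072],[.5,-.1122,.072]]))
for f in('s5','s6'):
    im=cv2.imread(f'pics/{f}.png'); hsv=cv2.cvtColor(im,cv2.COLOR_BGR2HSV)
    m=cv2.inRange(hsv,(100,130,60),(125,255,255)); m[:215]=0;m[245:]=0;m[:,:212]=0;m[:,240:]=0
    v,u=np.nonzero(m); print(f,len(u),u.mean(),v.mean(),u.min(),u.max(),v.min(),v.max())
E
```

```text
[[223.33493744 228.73669164]
 [223.4658207  230.39640139]
 [223.20927949 231.55834504]
 [242.24198534 214.81371279]
 [220.2759949  226.82254225]]
s5 116 224.36206896551724 231.2155172413793 218 230 226 237
s6 104 224.47115384615384 231.77884615384616 218 230 227 237
```

```bash
python3 -m jog '[[0,0,0.002,0,0,0,0],[0,0,0.002,0,0,0,0]]'
```

```text
t: 13.22
ee_pos: [0.5102, -0.1123, 0.0595]
tcp_rot: [0.69, 0.724, -0.0, -0.0]
ft_force: [-0.2, -1.0, 0.4]
gripper_width: 0.0001
finger_force: 0.0
```

The visible fingertip ends about level with the cap, so it is only just touching. Continue in small steps while watching the force.

```bash
for i in 1 ; do python3 -m jog '[[0,0,0.002,0,0,0,0],[0,0,0.002,0,0,0,0]]'; python3 -m jog '[[0,0,0.002,0,0,0,0],[0,0,0.002,0,0,0,0]]'; done; python3 - <<'E'
from h import *
a=save('scene','pics/s7.png'); hsv=cv2.cvtColor(a,cv2.COLOR_BGR2HSV)
m=cv2.inRange(hsv,(100,130,60),(125,255,255)); m[:215]=0;m[245:]=0;m[:,:212]=0;m[:,240:]=0
v,u=np.nonzero(m); print(len(u),u.mean(),v.mean(),v.min(),v.max(),manip.state()['joint_torque'])
b=cv2.imread('pics/s5.png')
cv2.imwrite('pics/c7.png',np.hstack([cv2.resize(x[200:250,195:255],(390,325)) for x in(b,a)]))
E
```

```text
t: 13.48
ee_pos: [0.5102, -0.1123, 0.0575]
tcp_rot: [0.69, 0.724, -0.0, -0.0]
ft_force: [-0.3, -0.4, -0.0]
gripper_width: 0.0001
finger_force: 0.0
t: 13.72
ee_pos: [0.5102, -0.1123, 0.0555]
tcp_rot: [0.69, 0.724, -0.0, -0.0]
ft_force: [0.4, -0.9, -0.5]
gripper_width: -0.0001
finger_force: 0.0
91 224.65934065934067 232.1868131868132 227 237 [-5.55047358e-03 -4.89353192e+01  8.68889630e+00 -2.06555432e+01
  2.76831779e-04 -7.11085217e-03  7.95076427e-03]
```

View pics/c7.png

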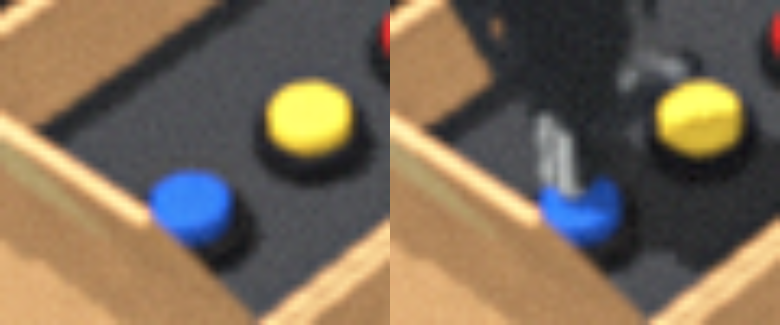

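```bash
python3 -m jog '[[0,0,0.002,0,0,0,0],[0,0,0.002,0,0,0,0]]' | sed -n '2p;4p'; python3 -m jog '[[0,0,0.002,0,0,0,0],[0,0,0.002,0,0,0,0]]'| sed -n '2p;4p'; python3 -m jog '[[0,0,0.001,0,0,0,0],[0,0,0.001,0,0,0,0]]'| sed -n '2p;4p'
```

```text
ee_pos: [0.5101, -0.1123, 0.0535]
ft_force: [-0.3, -0.5, -1.6]
ee_pos: [0.5101, -0.1123, 0.0515]
ft_force: [-0.2, -0.3, -0.7]
ee_pos: [0.5103, -0.1123, 0.0506]
ft_force: [0.8, 0.2, 0.5]
```

```bash
cat > m.py <<'E'
from h import *
import sys
save('scene',f'pics/{sys.argv[1]}.png')
for f in('s5','s6','s7',sys.argv[1]):
    im=cv2.imread(f'pics/{f}.png'); hsv=cv2.cvtColor(im,cv2.COLOR_BGR2HSV)
    m=cv2.inRange(hsv,(100,130,60),(125,255,255)); m[:215]=0;m[245:]=0;m[:,:212]=0;m[:,240:]=0
    print(f,[(int(c),int(np.nonzero(m[:,c])[0].min()),int(np.nonzero(m[:,c])[0].max())) for c in range(217,232) if m[:,c].any()])
E
python3 m.py s8; python3 -m jog '[[0,0,0.002,0,0,0,0],[0,0,0.002,0,0,0,0]]'| sed -n '2p;4p'; python3 -m jog '[[0,0,0.002,0,0,0,0],[0,0,0.002,0,0,0,0]]'| sed -n '2p;4p'; python3 m.py s9 | tail -1
```

```text
s5 [(218, 229, 231), (219, 228, 233), (220, 227, 234), (221, 227, 235), (222, 226, 235), (223, 226, 236), (224, 226, 237), (225, 226, 237), (226, 227, 237), (227, 227, 236), (228, 227, 236), (229, 228, 235), (230, 229, 234)]
s6 [(218, 229, 231), (219, 228, 233), (220, 228, 234), (221, 228, 235), (222, 229, 236), (223, 229, 236), (224, 229, 237), (225, 227, 237), (226, 227, 237), (227, 227, 236), (228, 227, 236), (229, 228, 235), (230, 230, 234)]
s7 [(218, 229, 231), (219, 229, 233), (220, 229, 234), (221, 230, 235), (222, 231, 236), (223, 231, 236), (224, 230, 237), (225, 229, 237), (226, 228, 237), (227, 227, 236), (228, 227, 236), (229, 228, 235), (230, 230, 233)]
s8 [(218, 230, 231), (219, 230, 233), (220, 230, 234), (221, 231, 235), (222, 232, 236), (223, 232, 236), (224, 232, 237), (225, 230, 237), (226, 229, 237), (227, 228, 236), (228, 228, 236), (229, 228, 235), (230, 229, 234)]
ee_pos: [0.5104, -0.1124, 0.0487]
ft_force: [0.1, -0.6, 1.1]
ee_pos: [0.5104, -0.1124, 0.0467]
ft_force: [0.6, 0.3, 2.5]
s9 [(218, 231, 231), (219, 231, 233), (220, 231, 234), (221, 232, 235), (222, 233, 236), (223, 233, 236), (224, 233, 237), (225, 231, 237), (226, 230, 237), (227, 229, 237), (228, 229, 236), (229, 229, 235), (230, 230, 234)]
```

```bash
for i in 1; do python3 -m jog '[[0,0,0.001,0,0,0,0],[0,0,0.001,0,0,0,0]]'| sed -n '2p;4p'; python3 -m jog '[[0,0,0.001,0,0,0,0],[0,0,0.001,0,0,0,0]]'| sed -n '2p;4p';python3 -m jog '[[0,0,0.001,0,0,0,0],[0,0,0.001,0,0,0,0]]'| sed -n '2p;4p'; done; python3 m.py s10|tail -1
```

```text
ee_pos: [0.5105, -0.1124, 0.0457]
ft_force: [0.7, -0.9, 4.0]
ee_pos: [0.5104, -0.1124, 0.0447]
ft_force: [0.2, -0.0, 3.6]
ee_pos: [0.5104, -0.1124, 0.0437]
ft_force: [-0.1, -0.4, 5.1]
s10 [(219, 232, 233), (220, 232, 234), (221, 233, 235), (222, 234, 236), (223, 234, 236), (224, 234, 237), (225, 232, 237), (226, 231, 237), (227, 231, 236), (228, 230, 236), (229, 230, 235), (230, 231, 234)]
```

The force rises like the button's spring (1.5 to 5 N over about 5 mm). Push on to the hard stop.

```bash
python3 -m jog '[[0,0,0.001,0,0,0,0],[0,0,0.001,0,0,0,0]]'| sed -n '2p;4p'; python3 -m jog '[[0,0,0.001,0,0,0,0],[0,0,0.001,0,0,0,0]]'| sed -n '2p;4p'
```

```text
ee_pos: [0.5105, -0.1124, 0.0434]
ft_force: [-1.7, 1.0, 13.5]
ee_pos: [0.5106, -0.1123, 0.0432]
ft_force: [-4.9, 2.1, 24.3]
```

Hard stop reached. Retract and check.

```bash
python3 -m jog '[[0,0,-0.01,0,0,0,0],[0,0,-0.04,0,0,0,0],[0,0,-0.09,0,0,0,0],[0,0,-0.14,0,0,0,0],[0,0,-0.19,0,0,0,0],[0,0,-0.24,0,0,0,0],[0.05,0,-0.24,0,0,0,0],[0.1,0,-0.24,0,0,0,0],[0.16,0,-0.24,0,0,0,0],[0.16,0,-0.24,0,0,0,0]]'
python3 -m jog '[[0,0,0,0,0,0,0],[0,0,0,0,0,0,0]]' >/dev/null
python3 m.py s11 | sed -n '1p;4p'
python3 - <<'E'
from h import *
a=cv2.imread('pics/s5.png');b=cv2.imread('pics/s11.png');o=cv2.imread('pics/scene0.png')
d=cv2.absdiff(a,b).max(2)>60
n,l,st,_=cv2.connectedComponentsWithStats(d.astype(np.uint8)); print('s5-s11',[list(map(int,x)) for x in st[1:] if x[4]>15])
d=cv2.absdiff(o,b).max(2)>60
n,l,st,_=cv2.connectedComponentsWithStats(d.astype(np.uint8)); print('s0-s11',[list(map(int,x)) for x in st[1:] if x[4]>15])
im=b; h=cv2.cvtColor(im,cv2.COLOR_BGR2HSV)
# dark-tree coaster now lit? warm bulbs near (385,185)
c=cv2.inRange(h,(20,40,200),(35,255,255)); print('warm px',[int(cv2.inRange(cv2.cvtColor(i,cv2.COLOR_BGR2HSV),(18,40,180),(38,255,255))[150:225,365:410].sum()//255) for i in(o,a,b)])
E
```

```text
t: 17.68
ee_pos: [0.5015, 0.0529, 0.2807]
tcp_rot: [0.687, 0.727, -0.001, -0.001]
ft_force: [-0.5, -0.3, -0.6]
gripper_width: -0.0
finger_force: 0.0
s5 [(218, 229, 231), (219, 228, 233), (220, 227, 234), (221, 227, 235), (222, 226, 235), (223, 226, 236), (224, 226, 237), (225, 226, 237), (226, 227, 237), (227, 227, 236), (228, 227, 236), (229, 228, 235), (230, 229, 234)]
s11 [(218, 229, 231), (219, 228, 233), (220, 227, 234), (221, 227, 235), (222, 226, 236), (223, 226, 236), (224, 226, 237), (225, 226, 237), (226, 226, 237), (227, 227, 236), (228, 227, 236), (229, 228, 235), (230, 229, 234)]
s5-s11 [[143, 0, 2, 14, 20], [238, 0, 53, 98, 1083], [250, 0, 11, 5, 33], [282, 0, 9, 22, 103], [245, 86, 5, 7, 17], [278, 99, 7, 5, 17], [257, 107, 13, 23, 152], [337, 132, 5, 4, 17], [282, 147, 7, 6, 25], [279, 150, 31, 30, 290], [331, 176, 28, 14, 67], [363, 190, 7, 5, 21], [308, 193, 15, 5, 24], [329, 218, 9, 4, 28]]
s0-s11 [[104, 0, 7, 11, 50], [115, 0, 14, 16, 128], [145, 0, 26, 49, 878], [238, 0, 49, 105, 3078], [290, 2, 41, 51, 1120], [108, 24, 32, 32, 256], [148, 53, 7, 3, 16], [124, 55, 16, 2, 22], [111, 66, 11, 3, 17], [129, 67, 25, 23, 73], [105, 69, 13, 25, 48], [129, 71, 15, 30, 116], [117, 72, 13, 29, 100], [110, 74, 6, 9, 21], [245, 85, 5, 8, 22], [139, 91, 13, 11, 18], [336, 105, 34, 23, 224], [257, 115, 8, 15, 88], [302, 127, 23, 12, 62], [249, 134, 72, 62, 2475], [312, 136, 5, 4, 17], [327, 146, 8, 5, 27], [320, 152, 6, 4, 19], [340, 152, 5, 4, 16], [226, 167, 22, 8, 106], [240, 170, 17, 14, 103], [324, 178, 19, 14, 149], [184, 185, 29, 24, 189], [329, 188, 45, 34, 705], [160, 192, 106, 61, 2630], [303, 195, 30, 28, 281], [257, 199, 10, 6, 30], [285, 198, 16, 14, 64], [317, 207, 9, 13, 57]]
warm px [108, 117, 114]
```

```bash
python3 - <<'E'
from h import *
for f in('scene0','s11'):
    h=cv2.cvtColor(cv2.imread(f'pics/{f}.png'),cv2.COLOR_BGR2HSV)
    for nm,lo,hi,(a,b,c,d) in(('purple',(128,80,40),(150,255,255),(120,215,295,350)),('yellow',(22,100,100),(35,255,255),(195,300,295,360)),('blue',(100,130,60),(125,255,255),(205,245,355,410)),('base',(0,0,170),(180,40,255),(200,300,300,410))):
        v,u=np.nonzero(cv2.inRange(h,lo,hi)[a:b,c:d]); print(f,nm,len(u),(u.mean()+c).round(1),(v.mean()+a).round(1),u.min()+c,u.max()+c,v.min()+a,v.max()+a)
E
```

```text
scene0 purple 1148 322.8 167.9 305 346 131 206
scene0 yellow 889 331.2 268.9 303 358 205 295
scene0 blue 563 381.0 232.7 358 402 215 243
scene0 base 2225 342.5 241.8 307 397 200 289
s11 purple 1099 323.3 168.9 306 345 131 206
s11 yellow 903 331.1 268.2 303 358 204 295
s11 blue 555 381.0 232.9 358 402 215 243
s11 base 2277 342.3 241.6 307 397 200 289
```

Nothing else has moved, both flaps stand open, and the blue button is back up.

```bash
python3 -c "
from bench import job
print(job.job_done())"
```

```text
the job is handed in; nothing more can be done
None
```

I opened both flaps past upright and left them standing, then pressed the blue button (the dark tree stands on the blue coaster) to its stop and let it come back up; the arm touched neither other button, nothing else I checked had moved, and the job is handed in at about 18 s.

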